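String the bisque beads on a firing rod and rack it

TASK

Take the empty steel firing rod off the bead rack, run it through all three eight-sided bisque beads lying in the near channel of the bead board, and lift them off together as one stack. Then lay the loaded rod back gently across its own pair of notches on the rack, with the three beads hanging between the uprights, and let go. Bisque chips and marks easily, so push the rod in lightly, feel for each hole, and never touch those beads with the fingers; leave the other rod, the round beads and the rest of the bench as they are.

Things in the scene. Friction and masses are not known exactly. Their poses are not given: they have to be found in the camera images.
- rod: empty steel firing rod, level on the rack, 80 g: a square grip block 36 long x 14 x 14 mm at one end, then a round bar 9 mm thick from the block's face (18 mm from the origin) to the tip (205 mm), its end edge only slightly bevelled (0.6 mm). Origin: middle of the grip block; x along the bar to the tip, z up. Balance point at x = 60 mm. Grip the block from above across its upright sides (along y)
- rod_tip (a point): the middle of the rod's free end, 205 mm from rod along its x
- bead_a: eight-sided bisque bead, 36 mm across flats, 22 mm long, 40 g, with a 12.5 mm hole along its length. Origin: middle of its outside; x along its length. The hole was pierced by hand: parallel to x, its middle up to 4 mm off the origin to either side (and up to 1 mm up or down), differently in each bead, not to be told from this pose. Slides easily along the channel floor
- bead_b: another of the three beads, same size, its hole off the middle in its own way (see bead_a)
- bead_c: the third bead, same size, its hole off the middle in its own way (see bead_a). The three lie in a row in any order, with gaps; pushed along, they close up against the stop plate
- bead_board: wooden board fixed to the bench, 126 mm long (x), 98 wide, walls 40 high; origin under its middle. Two channels along x, flat floors 26 mm up: the near one (y = +24.5 mm, 48 wide) holds the three beads with 6 mm play each side, the far one (y = -20 mm) two round beads. Open at -x, where the rod goes in towards +x. At +x a stop plate 62 mm high, 8 mm thick, inner face at x = 55 mm
- groove_end (a point): on the stop plate's inner face, in the middle of its slot for the rod (23 mm wide, open at the top, floor 13.5 mm below this point) in line with the near channel, level with the middles of the beads, 44 mm above the bench; x along the channel from the open end to the plate. The three beads pushed up against the plate fill the last 66 mm before this point
- bead_rack: rack of pale refractory fixed to the bench: a slab 176 x 156 x 12 mm, two uprights 94 mm high, 10 mm thick at x = -72 and 72 mm, each with two V notches 31 mm wide at the top. Origin under its middle; x along the rods, grip end to tip. One pair holds the empty rod, the other (which varies) a loaded rod. A rod in place has its axis 85 mm up, grip block's middle at x = -114 mm
- notches_a (a point): midway between the two uprights, on the axis of a rod seated in the pair of notches at y = +40 mm of the rack; axes as the rack's
- notches_b (a point): the same for the pair of notches at y = -40 mm of the rack
- loaded_rod: the other rod, like the first, with three round beads on it, in the other pair of notches; leave it alone. Origin: middle of its grip block
- tube_bead_a: round bead, 29 mm in diameter and 36 long, in the far channel; leave it alone
- tube_bead_b: a second such round bead in the far channel; leave it alone
- glaze_jar: lidded jar, 64 mm in diameter, 85 mm high; origin under its middle; leave it alone
- mug: white mug, 76 mm in diameter, 85 mm high; leave it alone
- glaze_brush: brush lying on the bench; leave it alone
- throwing_rib: flat wooden rib, 6 mm thick, lying on the bench; leave it alone
Mind the look-alikes: they are no part of the job. Leave any yellow look-alike of the bead_rack alone.

How it is judged:
On the way, in this order (a step that is already met when the one before it is completed fails the run):
1. the rod runs through all three beads while they still lie in the channel (x of bead_a in the frame of rod between 0.03 and 0.192 m and y of bead_a in the frame of rod between -0.007 and 0.007 m and z of bead_a in the frame of rod between -0.007 and 0.007 m and x of bead_b in the frame of rod between 0.03 and 0.192 m and y of bead_b in the frame of rod between -0.007 and 0.007 m and z of bead_b in the frame of rod between -0.007 and 0.007 m and x of bead_c in the frame of rod between 0.03 and 0.192 m and y of bead_c in the frame of rod between -0.007 and 0.007 m and z of bead_c in the frame of rod between -0.007 and 0.007 m and height (world z) of each of bead_a, bead_b, bead_c below 0.062 m), for 0.1 s.
2. all three beads hang on the rod, lifted clear of the bead board (x of bead_a in the frame of rod between 0.03 and 0.192 m and y of bead_a in the frame of rod between -0.007 and 0.007 m and z of bead_a in the frame of rod between -0.007 and 0.007 m and x of bead_b in the frame of rod between 0.03 and 0.192 m and y of bead_b in the frame of rod between -0.007 and 0.007 m and z of bead_b in the frame of rod between -0.007 and 0.007 m and x of bead_c in the frame of rod between 0.03 and 0.192 m and y of bead_c in the frame of rod between -0.007 and 0.007 m and z of bead_c in the frame of rod between -0.007 and 0.007 m and height (world z) of each of bead_a, bead_b, bead_c above 0.08 m), for 0.2 s.
At the end, for the whole second after the job is handed in: All three eight-sided beads hang on the rod between the rack's uprights; the rod is seated in its pair of notches on both uprights (within 5 mm sideways, 4 mm in height), grip block outside one upright, tip past the other; released, at rest (x of bead_a in the frame of rod between 0.03 and 0.192 m and y of bead_a in the frame of rod between -0.007 and 0.007 m and z of bead_a in the frame of rod between -0.007 and 0.007 m and x of bead_b in the frame of rod between 0.03 and 0.192 m and y of bead_b in the frame of rod between -0.007 and 0.007 m and z of bead_b in the frame of rod between -0.007 and 0.007 m and x of bead_c in the frame of rod between 0.03 and 0.192 m and y of bead_c in the frame of rod between -0.007 and 0.007 m and z of bead_c in the frame of rod between -0.007 and 0.007 m and x of bead_a in the frame of bead_rack between -0.067 and 0.067 m and x of bead_b in the frame of bead_rack between -0.067 and 0.067 m and x of bead_c in the frame of bead_rack between -0.067 and 0.067 m and linear speed of each of bead_a, bead_b, bead_c, rod below 0.02 m/s and ((y of rod in the frame of notches_a between -0.005 and 0.005 m and z of rod in the frame of notches_a between -0.004 and 0.004 m and y of rod_tip in the frame of notches_a between -0.005 and 0.005 m and z of rod_tip in the frame of notches_a between -0.004 and 0.004 m and x of rod in the frame of notches_a below -0.096 m and x of rod_tip in the frame of notches_a above 0.079 m) or (y of rod in the frame of notches_b between -0.005 and 0.005 m and z of rod in the frame of notches_b between -0.004 and 0.004 m and y of rod_tip in the frame of notches_b between -0.005 and 0.005 m and z of rod_tip in the frame of notches_b between -0.004 and 0.004 m and x of rod in the frame of notches_b below -0.096 m and x of rod_tip in the frame of notches_b above 0.079 m)) and contact force between the fingers and rod below 0.1 N); the robot touches nothing.
It fails at once if the rod presses on a bead with more than 15 N (bisque chips) (contact force between rod and bead_a above 15 N or contact force between rod and bead_b above 15 N or contact force between rod and bead_c above 15 N).
It fails at once if the gripper or arm touches one of the three beads (contact force between any of the fingers, the arm and bead_a above 0.3 N or contact force between any of the fingers, the arm and bead_b above 0.3 N or contact force between any of the fingers, the arm and bead_c above 0.3 N).
It fails at once if the rod is set down on the rack, or driven into rack or board, with more than 25 N (contact force between rod and bead_rack above 25 N or contact force between rod and bead_board above 25 N).
It fails at once if the loaded rod moves more than 10 mm, a round bead more than 15 mm, or another thing on the bench more than 20 mm (distance of loaded_rod from where it was at the start of the episode above 0.01 m or distance of any of tube_bead_a, tube_bead_b from where it was at the start of the episode above 0.015 m or distance of any of glaze_jar, mug, glaze_brush, throwing_rib from where it was at the start of the episode above 0.02 m).
It also fails if it takes over 72 s, if anything falls off the work surface, if the arm or the gripper's body presses on something with over 40 N, if the wrist force passes 120 N, or if a joint passes its speed limit or range.

ROBOT

A 7-joint arm with a two-finger parallel gripper is mounted at the origin on the work surface. World frame = base frame: x ahead of the robot, y to its left, z up, the work surface at z = 0. Lengths are in m, angles in rad, forces in N, time in s.
With the tool pointing down it reaches from about 0.35 to 0.775 m from the base axis. Payload 3.1 kg.
Tool frame: the origin (TCP) lies on the centre line of the jaws, within the pads' length; the fingertips stand 14 mm ahead of it and the grasp point (between the pads) lies 5 mm behind it (nose_length is the distance from the TCP to the fingertips, in m); z points along the fingers, y is the line along which they close (so a half turn about z gives the same grasp; the last joint's range is limited). The gripper opens to 85 mm and grips with 20 to 120 N. Pads are 22 mm wide; open, the fingers measure 114 mm over their backs; the gripper's body (76 mm by 85 mm) begins 54 mm behind the grasp point. The pads swing forward as they close: fully open they stand 13 mm farther back than shut.
Start: joints at [-1.303, 0.311, 0.014, 1.512, -0.004, 1.319, -0.027], TCP at [0.168, 0.524, 0.245] pointing down, gripper open.
Joint ranges: [-2.7, 2.7], [-0.3, 1.91], [-1.27, 1.3], [0.12, 2.57], [-1.44, 4.58], [0.2, 2.03], [-3.05, 3.05]. Speed limits (rad/s): [2.79, 2.79, 3.14, 3.14, 3.14, 3.14, 3.14].

INTERFACE

Orientations are given as a unit quaternion [x, y, z, w].
In Python, from plant import * gives the robot as it stands.
- The arm moves only by the shell command python3 -m handwheel 'ROWS' [OPENING]. ROWS is JSON, a list that holds one entry, the list of rows, each a list of 6 numbers: the shift along the tool's x, y, z in mm, then the turn, a rotation vector about the tool's x, y, z in rad. A call has 1 to 12 rows; each row shifts and turns the commanded pose from where the row before left it, along the tool's axes as they then stand; what a row does not reach is not made up. A row lasts 1/8 s, in which the tool goes at most 62.5 mm and 10.7 degrees, less where a joint would pass 70% of its speed; a pose out of reach is approached as far as the arm can. A call is refused whole if a number of a shift passes 62.5 or a number of a turn 0.188, either way. A call with a gripper value outside its range is refused whole. OPENING is the closure in counts, from 0 (fully open) to 255 (shut), set as the call begins (- or left out, the last holds). The fingers move at their own pace and stop on an object; the grip force is fixed at half the most. Time passes only in rows, so rows that do not move let the fingers close. It gives the time, the measured TCP pose, the force, the opening and the grip force at its end, in the units of the state.
- state(): the state, without advancing time (a new reading comes with each control period).
- snapshot(name): name is "scene" or "top" or "wrist"; returns (picture, depth): 400x640x3 uint8, red, green, blue; 400x640 float32, m along the optical axis (not along the pixel's ray), 0 where there is no reading.
- get_calibration(name): a dict with "fx", "fy", "cx", "cy" (pixels), "R" (3x3) and "t" (3): a world point X has camera coordinates R X + t; the wrist camera has in their place "mount" (4x4, takes a point from camera to tool coordinates, whose origin is the TCP and whose axes are the flange's). Camera axes: x right, y down, z forward; pixel columns grow to the right and rows downward; lengths in m; the calibration is good to about 2 mm. A picture is of the moment at which its call begins: read the wrist's pose just before it. get_calibration takes no time and is no camera call.
- sign_off(): hands the job in; it is judged then, once.
Trained networks look in the newest picture that a camera, given by its name, has taken for a name from the list of things; names that differ only in an ending like _2 or _b are one class to them, and where a whole thing is asked for, a point or a joint stands for the part that bears it (a point fixed in the world has none). Each returns a list of dicts, best first, with "score" (0 to 1); they miss things now and then, are a little off and sometimes report something else, mostly with a low value. They report only what shows in the picture. A call takes as long as a camera call. They do not tell look-alikes from the thing itself.
- look_for(camera, thing): "box" ([centre column, centre row, width, height] in pixels, round what is visible of it).
- trace(camera, thing): "region" (400x640 bool, what is visible of it) and "box" ([centre column, centre row, width, height] in pixels, round what is visible of it).
- pinpoint(camera, thing): "centre" ([column, row] in pixels: a listed point, or the origin of a listed thing).
The state is a dict: "t": time; "joint_pos": joint angles; "dq": joint speeds; "tau": joint torques, N m; "tool_pos": TCP position; "ee_rot": TCP orientation; "ft_force": force on the tool from outside, world axes, zero at the start; "ft_torque": the same for the moment, N m; "grip_width": finger opening in m; "grasp_force": force on a finger pad.
Only numpy, scipy, OpenCV 4.12 (cv2) and the standard library are available. Lean on these libraries where they do the work, as an engineer would, in place of code of your own. Each camera call takes 0.05 s, during which the arm holds its last target. There are 200 camera calls.

## Working session

There is one attempt and no reset: what is moved stays moved. The work goes in short steps, Python scripts to look and compute and a shell command to move; the robot and the scene stay as the last step left them, time stands still between calls to the robot, and variables do not carry over. Pictures are saved under pics/ and viewed, at most 14 in all, crops included, and the job is handed in when it is done.

```bash
mkdir -p pics; ls
cat > h.py <<'E'
from plant import *
import numpy as np, cv2
from scipy.spatial.transform import Rotation as Ro
def cam(name):
    s=state(); im,d=snapshot(name); c=get_calibration(name)
    if name=="wrist":
        T=np.eye(4);T[:3,:3]=Ro.from_quat(s["ee_rot"]).as_matrix();T[:3,3]=s["tool_pos"];M=T@np.array(c["mount"])
    else:
        M=np.eye(4);R=np.array(c["R"]);M[:3,:3]=R.T;M[:3,3]=-R.T@np.array(c["t"])
    return im,d,c,M
def cloud(d,c,M):
    v,u=np.mgrid[0:d.shape[0],0:d.shape[1]]
    P=np.stack([(u-c["cx"])/c["fx"]*d,(v-c["cy"])/c["fy"]*d,d],-1)
    W=P@M[:3,:3].T+M[:3,3]; W[d<=0]=np.nan
    return W
def atz(px,z,c,M):
    r=M[:3,:3]@np.array([(px[0]-c["cx"])/c["fx"],(px[1]-c["cy"])/c["fy"],1.]);o=M[:3,3]
    return o+r*(z-o[2])/r[2]
E
python3 - <<'E'
from h import *
s=state();print(s)
for n in ["top","scene"]:
    im,d,c,M=cam(n);cv2.imwrite(f"pics/{n}0.png",im[:,:,::-1]);print(n,M.round(3).tolist(),c["fx"])
    W=cloud(d,c,M);np.save(f"/tmp/{n}.npy",W)
    for t in ["rod","rod_tip","loaded_rod","bead_a","bead_board","groove_end","bead_rack","notches_a","notches_b"]:
        for r in pinpoint(n,t)[:4]:
            u,v=r["centre"];print(t,round(r["score"],2),np.round([u,v]),W[min(399,int(v)),min(639,int(u))].round(3))
E
```

```text
pics
{'t': 0.0, 'joint_pos': array([-1.30271509,  0.3117304 ,  0.01401473,  1.5130403 , -0.00440995,
        1.31919011, -0.02717793]), 'dq': array([ 0.00020656,  0.00034282,  0.00112478, -0.00027331,  0.00180471,
       -0.00053545,  0.00064798]), 'tau': array([-3.88798808e-04, -3.79912448e+01,  1.45934005e-01, -2.30589795e+01,
        1.23108557e-02,  1.33104544e-02,  1.45448786e-05]), 'tool_pos': array([0.16745391, 0.52316849, 0.24422525]), 'ee_rot': array([ 1.54234976e-01,  9.88033505e-01, -1.16092932e-03, -1.34032532e-04]), 'ft_force': array([-0.22628973,  0.00343787,  0.24670707]), 'ft_torque': array([-0.02248069,  0.00831153, -0.04263796]), 'grasp_force': 0.0, 'grip_width': 0.08543006720138009}
top [[-0.025, -0.987, 0.158, 0.332], [-1.0, 0.023, -0.016, 0.035], [0.012, -0.158, -0.987, 1.318], [0.0, 0.0, 0.0, 1.0]] 511.47744961393147
rod 0.73 [234. 174.] [0.603 0.231 0.05 ]
rod_tip 0.63 [390. 245.] [ 0.415 -0.149  0.087]
loaded_rod 0.71 [461. 199.] [ 0.522 -0.33   0.091]
bead_a 0.73 [231. 187.] [0.568 0.234 0.061]
bead_a 0.44 [259. 190.] [0.562 0.168 0.058]
bead_a 0.43 [246. 191
[... 955 characters left out ...]
[0.577 0.172 0.062]
bead_a 0.55 [382. 247.] [0.578 0.237 0.057]
bead_board 0.95 [366. 257.] [0.621 0.221 0.051]
bead_rack 0.78 [255. 164.] [ 0.468 -0.228  0.012]
bead_rack 0.67 [351. 174.] [0.359 0.035 0.014]
bead_rack 0.64 [284. 260.] [0.73  0.061 0.05 ]
bead_rack 0.51 [367. 239.] [0.578 0.2   0.058]
notches_a 0.94 [351. 160.] [ 0.3   -0.002  0.011]
notches_a 0.88 [354. 143.] [ 0.218 -0.037 -0.   ]
notches_a 0.6 [248. 153.] [ 0.514 -0.207  0.093]
notches_a 0.59 [261. 139.] [ 0.362 -0.292  0.002]
notches_b 0.94 [351. 160.] [ 0.3   -0.002  0.011]
notches_b 0.88 [354. 143.] [ 0.218 -0.037 -0.   ]
notches_b 0.6 [248. 153.] [ 0.514 -0.207  0.093]
notches_b 0.59 [261. 139.] [ 0.362 -0.292  0.002]
```

View pics/top0.png

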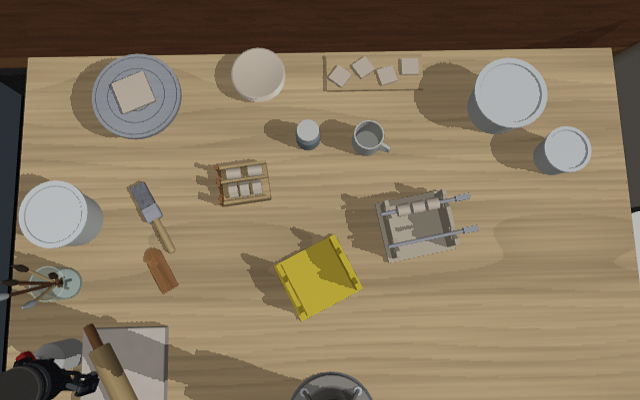

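View pics/scene0.png

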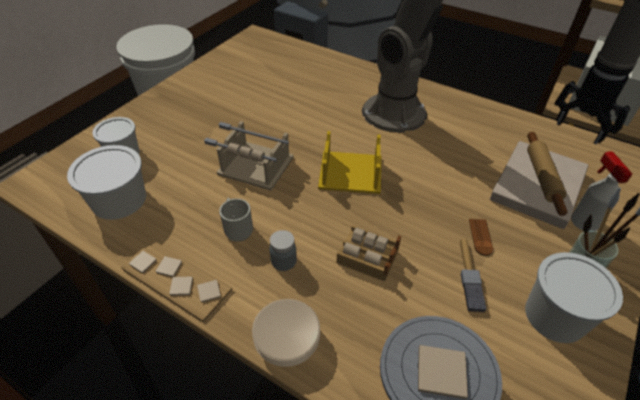

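The top view shows the pale rack at (416,227). Its empty rod runs from grip (471,229) to tip (390,245), and the loaded rod lies behind it. The yellow look-alike is at (318,278). The bead board is at (243,184): stop plate at left (col 220), open end at right (col 270), and the eight-sided beads in the lower channel (231..259, 189).

Run:
```python
from h import *
print(np.array(get_calibration("wrist")["mount"]).round(3),get_calibration("wrist")["fx"])
W=np.load("/tmp/top.npy")
im=cv2.imread("pics/top0.png")
cv2.imwrite("pics/crop1.png",cv2.resize(im[150:270,200:490],None,fx=2.7,fy=2.7,interpolation=cv2.INTER_CUBIC))
c=get_calibration("top");R=np.array(c["R"]);M=np.eye(4);M[:3,:3]=R.T;M[:3,3]=-R.T@np.array(c["t"])
a,b=atz((471,229.5),.09,c,M),atz((390,245),.09,c,M);print("rod grip,tip",a,b,np.degrees(np.arctan2(*(b-a)[[1,0]])))
for z,p in [(.044,(271,203)),(.044,(222,206)),(.04,(268,164)),(.06,(217,166))]: print(p,atz(p,z,c,M))
a,b=atz((259,190),.058,c,M),atz((231,189),.058,c,M);print("beads",a,b)
```

```text
[[ 0.    -0.946 -0.324  0.084]
 [ 1.     0.     0.001 -0.   ]
 [-0.001 -0.324  0.946 -0.128]
 [ 0.     0.     0.     1.   ]] 337.9137530782144
rod grip,tip [ 0.44467262 -0.34908448  0.09      ] [ 0.41207046 -0.151297    0.09      ] 99.36014319128402
(271, 203) [0.52772059 0.13654252 0.044     ]
(222, 206) [0.52295902 0.25944578 0.044     ]
(268, 164) [0.62926717 0.14348503 0.04      ]
(217, 166) [0.62232306 0.26964217 0.06      ]
beads [0.55910206 0.16502215 0.058     ] [0.56323654 0.23478451 0.058     ]
```

View pics/crop1.png

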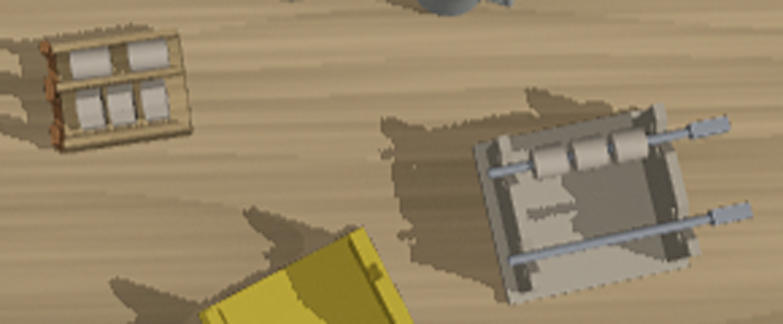

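Rod direction is about 99–101° and the board channel about 93° (towards +y). I'll take the wrist view over the board first, then the rack.

```bash
python3 -m handwheel '[[[-53,-18,0,0,0,0],[-53,-18,0,0,0,0],[-53,-18,0,0,0,0],[-53,-18,0,0,0,0],[-53,-18,0,0,0,0],[-53,-18,0,0,0,0],[-53,-18,0,0,0,0],[-53,-18,0,0,0,0],[-53,-18,0,0,0,0]]]' 0; python3 -m handwheel '[[[0,0,0,0,0,0.172],[0,0,0,0,0,0.172],[0,0,0,0,0,0.172],[0,0,0,0,0,0.172],[0,0,0,0,0,0.172],[0,0,0,0,0,0.172],[0,0,0,0,0,0.172],[0,0,0,0,0,0]]]'
python3 - <<'E'
from h import *
im,d,c,M=cam("wrist");cv2.imwrite("pics/w1.png",im[:,:,::-1]);W=cloud(d,c,M);np.savez("/tmp/w1.npz",W=W,im=im)
print(M.round(3).tolist())
for t in ["bead_a","groove_end","bead_board"]:
    for r in pinpoint("wrist",t)[:4]:
        u,v=r["centre"];print(t,round(r["score"],2),np.round([u,v]),W[min(399,int(v)),min(639,int(u))].round(3), atz((u,v),.044,c,M).round(4))
E
```

```text
t: 2.12
tool_pos: [0.5739, 0.2233, 0.2454]
ee_rot: [0.154, 0.988, 0.0, 0.0]
ft_force: [0.3, 0.9, 0.5]
grip_width: 0.085
grasp_force: 0.0
t: 3.12
tool_pos: [0.5725, 0.2244, 0.2452]
ee_rot: [0.686, 0.728, -0.0, 0.0]
ft_force: [-0.3, -0.0, 0.0]
grip_width: 0.0858
grasp_force: 0.0
[[0.998, 0.056, 0.02, 0.567], [0.06, -0.944, -0.323, 0.308], [0.001, 0.324, -0.946, 0.373], [0.0, 0.0, 0.0, 1.0]]
bead_a 0.88 [308. 191.] [0.561 0.21  0.061] [0.5614 0.2046 0.044 ]
bead_a 0.84 [315. 220.] [0.569 0.181 0.06 ] [0.5698 0.1741 0.044 ]
bead_a 0.8 [312. 164.] [0.563 0.238 0.06 ] [0.5636 0.2337 0.044 ]
bead_a 0.56 [305. 131.] [0.554 0.264 0.029] [0.555  0.2653 0.044 ]
groove_end 0.55 [306. 131.] [0.556 0.263 0.029] [0.5564 0.2651 0.044 ]
bead_board 0.97 [333. 177.] [0.586 0.217 0.025] [0.5857 0.2214 0.044 ]
```

View pics/w1.png

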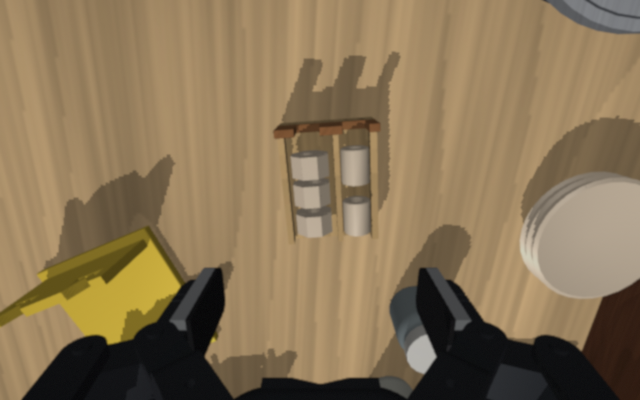

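The wrist view shows the three eight-sided beads in the left channel at (315,220), (308,191) and (312,164). The plate top runs along row 127, cols 276–380. The round beads are in the right channel and the fingers are in the foreground.

Run:
```python
from h import *
D=np.load("/tmp/w1.npz");W=D["W"][100:250,260:395];im=D["im"][100:250,260:395].astype(int)
z=W[...,2];m=np.isfinite(z)&(z>.018)
sat=im.max(-1)-im.min(-1)
P=W[m]; q=cv2.minAreaRect((P[:,:2]*1000).astype(np.float32));print("rect",q)
# plate
pm=(z>.055)&(sat>50); Q=W[pm]; print("plate n",len(Q)); print(cv2.minAreaRect((Q[:,:2]*1000).astype(np.float32)), cv2.fitLine((Q[:,:2]*1000).astype(np.float32),cv2.DIST_HUBER,0,.01,.01).ravel())
# walls lines: wood wall tops
wm=(z>.034)&(z<.046)&(sat>45)
Wl=W[wm]
print("hist of wall x",np.histogram(Wl[:,0],bins=np.arange(.515,.645,.005)))
for lo,hi in [(.515,.545),(.57,.6),(.6,.64)]:
    S=Wl[(Wl[:,0]>lo)&(Wl[:,0]<hi)]
    if len(S)>20:
        l=cv2.fitLine((S[:,:2]*1000).astype(np.float32),cv2.DIST_HUBER,0,.01,.01).ravel();print(len(S),l.round(3),np.degrees(np.arctan2(l[1],l[0])))
bm=(z>.052)&(sat<50)
n,lab=cv2.connectedComponents(bm.astype(np.uint8))
for i in range(1,n):
    S=W[lab==i]
    if len(S)>30: print(i,len(S),S.mean(0).round(4),S.min(0).round(4),S.max(0).round(4))
```

```text
rect ((583.3693237304688, 211.02833557128906), (98.17999267578125, 126.5430679321289), 7.243343830108643)
plate n 446
((575.6636962890625, 269.1875305175781), (97.07512664794922, 7.965060234069824), 7.1325201988220215) [9.9182022e-01 1.2764259e-01 5.7232465e+02 2.6886270e+02]
hist of wall x (array([  0,   0,   9, 173, 231, 196,  64,   1,   0,   0,   0,   0,   0,
        37, 188, 193, 148,  17,   0,   0,  16, 189, 284, 226,  89]), array([0.515, 0.52 , 0.525, 0.53 , 0.535, 0.54 , 0.545, 0.55 , 0.555,
       0.56 , 0.565, 0.57 , 0.575, 0.58 , 0.585, 0.59 , 0.595, 0.6  ,
       0.605, 0.61 , 0.615, 0.62 , 0.625, 0.63 , 0.635, 0.64 ]))
609 [ 1.15000e-01 -9.93000e-01  5.37649e+02  2.06589e+02] -83.367836
566 [ 1.24000e-01 -9.92000e-01  5.91541e+02  2.11404e+02] -82.87056
821 [ 1.19000e-01 -9.93000e-01  6.28539e+02  2.13963e+02] -83.16206
3 37 [0.5786 0.2738 0.058 ] [0.5693 0.2726 0.0529] [0.5885 0.2752 0.0627]
4 41 [0.5386 0.2679 0.0585] [0.5283 0.2639 0.0524] [0.5464 0.2696 0.0624]
6 536 [0.607  0.2351 0.0535] [0.5967 0.2167 0.052 ] [0.6175 0.2528 0.0565]
7 826 [0.5622 0.234  0.0588] [0.5433 0.221  0.052 ] [0.5799 0.2459 0.0633]
13 770 [0.5655 0.2059 0.0588] [0.5472 0.1923 0.052 ] [0.583  0.218  0.0637]
15 449 [0.6139 0.1817 0.0536] [0.6043 0.1629 0.052 ] [0.6235 0.1993 0.0563]
16 729 [0.5698 0.1751 0.0587] [0.5514 0.1615 0.052 ] [0.587  0.1866 0.0637]
```

```bash
python3 -m handwheel '[[[-55,-18,0,0,0,-0.013],[-55,-18,0,0,0,-0.013],[-55,-18,0,0,0,-0.013],[-55,-18,0,0,0,-0.013],[-55,-18,0,0,0,-0.013],[-55,-18,0,0,0,-0.013],[-55,-18,0,0,0,-0.013],[-55,-18,0,0,0,-0.013],[-55,-18,0,0,0,-0.013],[0,0,0,0,0,0],[0,0,0,0,0,0]]]'
python3 - <<'E'
from h import *
im,d,c,M=cam("wrist");cv2.imwrite("pics/w2.png",im[:,:,::-1]);W=cloud(d,c,M);np.savez("/tmp/w2.npz",W=W,im=im,M=M)
for t in ["rod","rod_tip","loaded_rod","notches_a","bead_rack"]:
    for r in pinpoint("wrist",t)[:3]:
        u,v=r["centre"];print(t,round(r["score"],2),np.round([u,v]),W[min(399,int(v)),min(639,int(u))].round(3), atz((u,v),.085,c,M).round(4))
for r in trace("wrist","rod")[:2]:
    S=W[r["region"]];S=S[np.isfinite(S[:,2])&(S[:,2]>.075)&(S[:,2]<.1)]
    l=cv2.fitLine((S[:,:2]*1000).astype(np.float32),cv2.DIST_HUBER,0,.01,.01).ravel()
    s=(S[:,:2]*1000-l[2:])@l[:2];print(r["score"],len(S),l,np.degrees(np.arctan2(l[1],l[0])),s.min(),s.max(),np.percentile(S[:,2],[10,50,90]))
    k=S[:,1]<-.325; print("block pts",k.sum(),S[k].mean(0),S[k].min(0),S[k].max(0))
E
```

```text
t: 4.7
tool_pos: [0.4657, -0.2848, 0.2452]
ee_rot: [0.643, 0.766, 0.001, -0.0]
ft_force: [0.3, -0.2, 0.9]
grip_width: 0.0854
grasp_force: 0.0
rod 0.96 [291. 242.] [ 0.448 -0.341  0.091] [ 0.4486 -0.3443  0.085 ]
rod_tip 0.34 [286. 122.] [ 0.428 -0.236  0.089] [ 0.4279 -0.236   0.085 ]
loaded_rod 0.92 [376. 239.] [ 0.524 -0.325  0.092] [ 0.526  -0.3277  0.085 ]
notches_a 0.64 [572.  32.] [ 0.655 -0.123  0.055] [ 0.6356 -0.1304  0.085 ]
notches_a 0.6 [286. 116.] [ 0.427 -0.231  0.087] [ 0.4274 -0.2312  0.085 ]
bead_rack 0.93 [330. 113.] [ 0.466 -0.227  0.011] [ 0.4632 -0.2227  0.085 ]
0.85 3000 [ 1.8375567e-01 -9.8297197e-01  4.2874020e+02 -2.4520322e+02] -79.4114 -98.76882858322091 119.87912155538646 [0.08644976 0.08847869 0.09125439]
block pts 590 [ 0.44703917 -0.34261468  0.09078553] [ 0.43740018 -0.36300815  0.07897894] [ 0.45665645 -0.32500122  0.09362066]
```

View pics/w2.png

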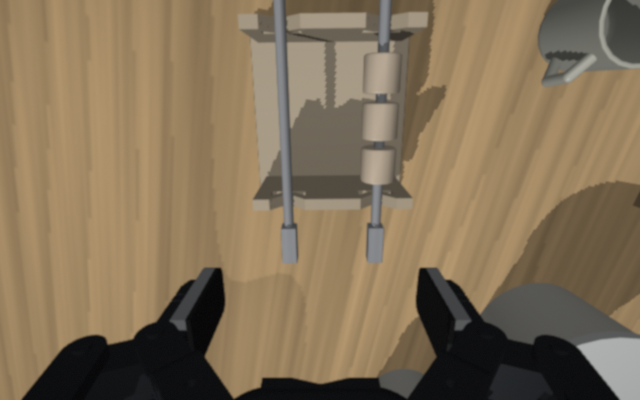

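The block of the empty rod is at (289,243), clear of the loaded rod at (375,243). I'll go above it and take one closer look.

```bash
python3 -m handwheel '[[[-28,-14.5,20,0,0,-0.011],[-28,-14.5,20,0,0,0],[0,0,38,0,0,0],[0,0,37,0,0,0],[0,0,0,0,0,0],[0,0,0,0,0,0]]]'
python3 - <<'E'
from h import *
im,d,c,M=cam("wrist");W=cloud(d,c,M);s=state()
r=trace("wrist","rod")[0]
S=W[r["region"]];S=S[np.isfinite(S[:,2])&(S[:,2]>.078)&(S[:,2]<.1)]
T=(S-s["tool_pos"])@Ro.from_quat(s["ee_rot"]).as_matrix()*1000
print(r["score"],len(S),"tool_pos",s["tool_pos"])
for lo in range(-30,140,17):
    k=T[(T[:,0]>lo)&(T[:,0]<lo+17)]
    if len(k)>5: print(lo,len(k),"y mid",np.round((np.percentile(k[:,1],3)+np.percentile(k[:,1],97))/2,2),"z",np.percentile(k[:,2],10).round(1), "x",k[:,0].min().round(1),k[:,0].max().round(1))
E
```

```text
t: 5.8
tool_pos: [0.4478, -0.346, 0.1317]
ee_rot: [0.638, 0.77, -0.0, 0.001]
ft_force: [-0.5, 0.1, 0.2]
grip_width: 0.0851
grasp_force: 0.0
0.77 5255 tool_pos [ 0.44813617 -0.3464093   0.13226463]
-30 117 y mid -0.72 z 40.2 x -16.8 -13.0
-13 652 y mid -0.88 z 40.1 x -13.0 4.0
4 815 y mid -1.19 z 40.0 x 4.0 21.0
21 497 y mid -1.13 z 42.8 x 21.0 38.0
38 538 y mid -1.12 z 42.8 x 38.0 54.9
55 593 y mid -1.39 z 42.8 x 55.0 72.0
72 652 y mid -1.35 z 42.6 x 72.0 89.0
89 732 y mid -1.13 z 42.6 x 89.0 105.9
106 659 y mid -1.31 z 42.3 x 106.0 120.4
```

```bash
python3 -m handwheel '[[[1,-1,17,0,0,-0.003],[0,0,18,0,0,0],[0,0,17,0,0,0],[0,0,0,0,0,0]]]' && python3 -m handwheel '[[[0,0,0,0,0,0],[0,0,0,0,0,0],[0,0,0,0,0,0],[0,0,0,0,0,0],[0,0,0,0,0,0],[0,0,0,0,0,0]]]' 255;  python3 -c "
from h import *
print(state())"
```

```text
t: 6.4
tool_pos: [0.4444, -0.3435, 0.0759]
ee_rot: [0.638, 0.77, -0.0, -0.002]
ft_force: [-0.1, 0.1, -0.5]
grip_width: 0.0853
grasp_force: 0.0
t: 7.15
tool_pos: [0.4467, -0.3448, 0.0788]
ee_rot: [0.637, 0.77, 0.0, 0.001]
ft_force: [0.7, -0.1, 1.1]
grip_width: 0.0128
grasp_force: 59.9
{'t': 7.15, 'joint_pos': array([ 0.15985014,  0.55411711,  0.6570584 ,  1.71374523, -0.39112829,
        1.0066925 ,  1.14524774]), 'dq': array([ 0.0002604 ,  0.00107824, -0.00028784, -0.00057238, -0.0011275 ,
       -0.000228  , -0.00078382]), 'tau': array([  0.62176103, -38.64281416,   8.01222593, -17.40234375,
         0.51117221,   0.25763026,   0.07058959]), 'tool_pos': array([ 0.44666804, -0.34476689,  0.07875303]), 'ee_rot': array([6.37479102e-01, 7.70467151e-01, 3.70105219e-04, 7.91697303e-04]), 'ft_force': array([ 0.67862034, -0.10652343,  1.12041016]), 'ft_torque': array([ 0.12234786, -0.37436814, -0.00518479]), 'grasp_force': 59.85284149646759, 'grip_width': 0.01281352067997813}
```

```bash
python3 -m handwheel '[[[0,0,-8,0,0,0],[0,0,-15,0,0,0],[0,0,-22,0,0,0],[0,0,-25,0,0,0],[0,0,0,0,0,0.066],[0,0,0,0,0,0]]]' && python3 -m handwheel '[[[20,15,0,0,0,0],[36,26,0,0,0,0],[46,34,0,0,0,0],[46,34,0,0,0,0],[46,34,0,0,0,0],[36,26,0,0,0,0],[20,15,0,0,0,0],[0,0,0,0,0,0],[0,0,0,0,0,0]]]'
python3 - <<'E'
from h import *
s=state();print(s["tool_pos"],s["ee_rot"],s["ft_force"],s["ft_torque"],s["grip_width"])
im,d,c,M=cam("wrist");cv2.imwrite("pics/w3.png",im[:,:,::-1]);W=cloud(d,c,M)
im,d,c,M=cam("top");Wt=cloud(d,c,M)
cv2.imwrite("pics/t3.png",cv2.resize(im[130:250,190:390,::-1],None,fx=4,fy=4,interpolation=cv2.INTER_CUBIC))
s=state();R=Ro.from_quat(s["ee_rot"]).as_matrix()
for r in trace("wrist","rod")[:1]:
    S=W[r["region"]];S=S[np.isfinite(S[:,2])]
    T=(S-s["tool_pos"])@R*1000
    for lo in range(-15,140,20):
        k=T[(T[:,0]>lo)&(T[:,0]<lo+20)&(abs(T[:,1])<15)]
        if len(k)>5: print(lo,len(k),"y",np.round((np.percentile(k[:,1],3)+np.percentile(k[:,1],97))/2,2),"z",np.percentile(k[:,2],10).round(1))
E
```

```text
t: 7.9
tool_pos: [0.4456, -0.345, 0.1493]
ee_rot: [0.663, 0.749, -0.0, 0.0]
ft_force: [0.1, 0.1, -0.9]
grip_width: 0.013
grasp_force: 59.5
t: 9.02
tool_pos: [0.5968, -0.0765, 0.1483]
ee_rot: [0.663, 0.748, -0.001, 0.0]
ft_force: [-0.2, -0.9, -1.2]
grip_width: 0.013
grasp_force: 59.5
[ 0.59684864 -0.07648847  0.14826193] [ 6.63389208e-01  7.48273701e-01 -1.10248630e-03  1.09447902e-04] [-0.18813737 -0.86459653 -1.24799965] [-0.09352887  0.00159737 -0.02495324] 0.013039374371954538
-15 1345 y -0.13 z -13.0
5 1631 y 0.06 z -12.8
25 1117 y -0.04 z -10.2
45 1319 y -0.2 z -10.2
65 1527 y -0.11 z -10.2
85 1850 y -0.18 z -10.2
105 419 y 3.17 z -10.1
```

View pics/t3.png

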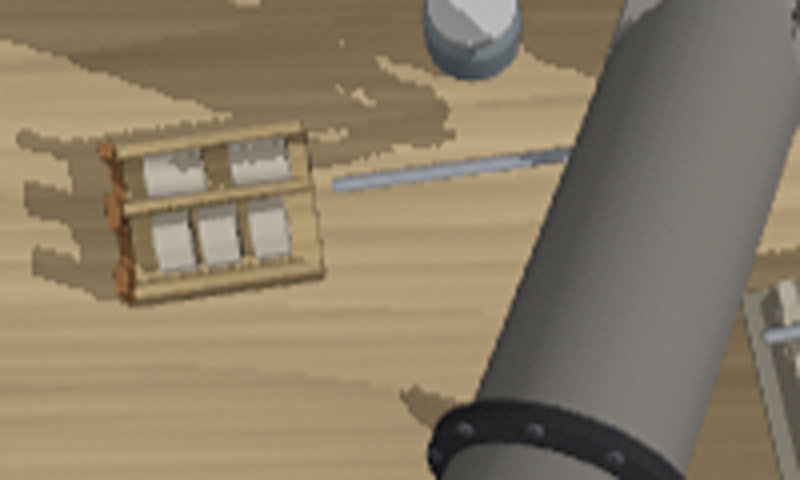

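The rod is level and in line in the grip. The top crop shows its tip at (335,185), short of the open end at col 320. Next I lower it to channel height.

```bash
python3 -m handwheel '[[[0,2.5,15,0,0,0],[0,0,25,0,0,0],[0,0,30,0,0,0],[0,0,25,0,0,0],[0,0,15,0,0,0],[0,0,0,0,0,0],[0,0,0,0,0,0],[0,0,0,0,0,0]]]'
python3 - <<'E'
from h import *
for i in range(2):
    im,d,c,M=cam("scene");s=state();print(s["tool_pos"],s["ee_rot"],s["ft_force"])
cv2.imwrite("pics/s4.png",cv2.resize(im[195:290,280:420,::-1],None,fx=5.5,fy=5.5,interpolation=cv2.INTER_CUBIC))
p=s["tool_pos"]*1000-[564.4,208.5,0];ex=np.array([-.1219,.9925,0]);print("bx",p@ex,"by",p@[-.9925,-.1219,0])
E
```

```text
t: 10.18
tool_pos: [0.6015, -0.0742, 0.0396]
ee_rot: [0.663, 0.749, 0.001, 0.001]
ft_force: [-0.5, 0.6, -1.0]
grip_width: 0.0131
grasp_force: 59.5
[ 0.60131666 -0.07404541  0.03943245] [6.62637823e-01 7.48939180e-01 6.85991851e-04 8.65649958e-04] [-0.07683979  0.04214953 -0.94151966]
[ 0.6011539  -0.07396371  0.03926875] [6.62631355e-01 7.48945133e-01 6.01292219e-04 7.16578880e-04] [-0.47889358  0.09264499  0.28423682]
bx -284.8255277425828 by -2.045918317544789
```

View pics/s4.png

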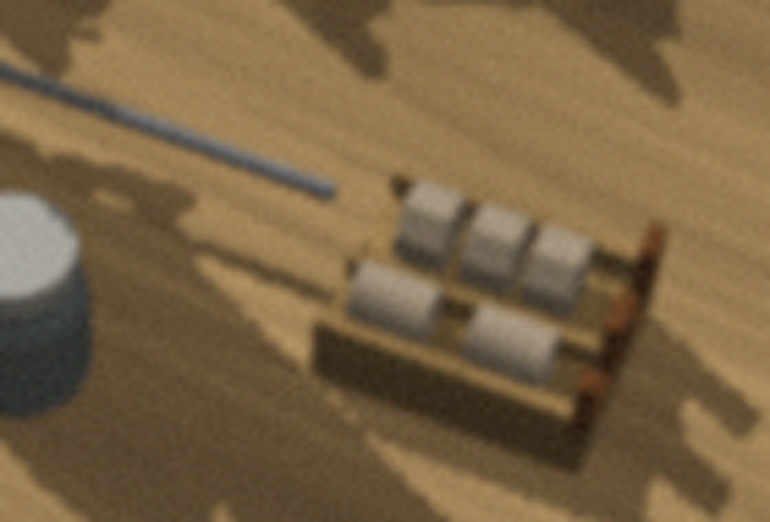

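The scene crop shows the rod tip at (335,190) in front of the first bead (430,225), roughly in line. I'll advance and start feeling.

```bash
cat > rd.py <<'E'
from h import *
s=state();p=s["tool_pos"]*1000-[564.4,208.5,0];R=Ro.from_quat(s["ee_rot"]).as_matrix()
ex=np.array([-.1219,.9925,0])
print("tip bx %.1f by %.1f"%(p@ex+205,(p+205*R[:,0])@[-.9925,-.1219,0]),"z %.2f"%(p[2]),"tipdz %.2f"%(205*R[2,0]),"az %.2f"%np.degrees(np.arctan2(R[1,0],R[0,0])),"F tool",(s["ft_force"]@R).round(2),"M",(s["ft_torque"]@R).round(3))
E
python3 -m handwheel '[[[8,-1,1.3,0,0,0],[8,0,0,0,0,0],[8,0,0,0,0,0],[4,0,0,0,0,0],[0,0,0,0,0,0],[0,0,0,0,0,0],[0,0,0,0,0,0]]]'; python3 rd.py; python3 -m handwheel '[[[0,0,0,0,0,0],[0,0,0,0,0,0]]]' >/dev/null; python3 rd.py
```

```text
t: 11.15
tool_pos: [0.596, -0.0468, 0.037]
ee_rot: [0.663, 0.749, -0.0, 0.0]
ft_force: [0.5, -0.4, 0.2]
grip_width: 0.0134
grasp_force: 59.5
tip bx -52.2 by -0.5 z 37.04 tipdz -0.07 az 96.95 F tool [-0.5   0.46 -0.22] M [-0.008 -0.043  0.055]
tip bx -51.8 by -0.4 z 37.02 tipdz -0.01 az 96.98 F tool [0.35 0.56 1.02] M [-0.019 -0.029  0.039]
```

```bash
python3 -m handwheel '[[[3,0,-0.8,0,0,0],[4,0,0,0,0,0],[4,0,0,0,0,0],[4,0,0,0,0,0],[4,0,0,0,0,0],[4,0,0,0,0,0],[4,0,0,0,0,0],[4,0,0,0,0,0],[3,0,0,0,0,0],[0,0,0,0,0,0],[0,0,0,0,0,0]]]'; python3 rd.py
cat > beads.py <<'E'
from h import *
import sys
im,d,c,M=cam("scene");W=cloud(d,c,M);P=(W*1000-[564.4,208.5,0]);bx=P@[-.1219,.9925,0];by=P@[-.9925,-.1219,0]
z=W[...,2];k=(z>.0585)&(z<.07)&(abs(by)<24)&(bx>-75)&(bx<54)
h,e=np.histogram(bx[k],bins=np.arange(-60,56,3));print(dict(zip(e[:-1].astype(int),h)))
if len(sys.argv)>1: cv2.imwrite(sys.argv[1],cv2.resize(im[195:290,280:420,::-1],None,fx=5.5,fy=5.5,interpolation=cv2.INTER_CUBIC))
E
python3 beads.py pics/s5.png
```

```text
t: 12.78
tool_pos: [0.5919, -0.0127, 0.0378]
ee_rot: [0.663, 0.749, -0.0, 0.0]
ft_force: [0.4, 0.1, -0.4]
grip_width: 0.0133
grasp_force: 59.5
tip bx -17.9 by -0.4 z 37.83 tipdz -0.06 az 96.98 F tool [0.02 0.38 0.39] M [ 0.034 -0.073  0.003]
{np.int64(-60): np.int64(0), np.int64(-57): np.int64(0), np.int64(-54): np.int64(0), np.int64(-51): np.int64(0), np.int64(-48): np.int64(7), np.int64(-45): np.int64(7), np.int64(-42): np.int64(9), np.int64(-39): np.int64(8), np.int64(-36): np.int64(7), np.int64(-33): np.int64(9), np.int64(-30): np.int64(9), np.int64(-27): np.int64(6), np.int64(-24): np.int64(0), np.int64(-21): np.int64(0), np.int64(-18): np.int64(4), np.int64(-15): np.int64(10), np.int64(-12): np.int64(9), np.int64(-9): np.int64(9), np.int64(-6): np.int64(8), np.int64(-3): np.int64(10), np.int64(0): np.int64(9), np.int64(3): np.int64(9), np.int64(6): np.int64(0), np.int64(9): np.int64(0), np.int64(12): np.int64(6), np.int64(15): np.int64(9), np.int64(18): np.int64(11), np.int64(21): np.int64(8), np.int64(24): np.int64(9), np.int64(27): np.int64(8), np.int64(30): np.int64(8), np.int64(33): np.int64(5), np.int64(36): np.int64(0), np.int64(39): np.int64(0), np.int64(42): np.int64(0), np.int64(45): np.int64(0), np.int64(48): np.int64(0), np.int64(51): np.int64(1)}
```

View pics/s5.png

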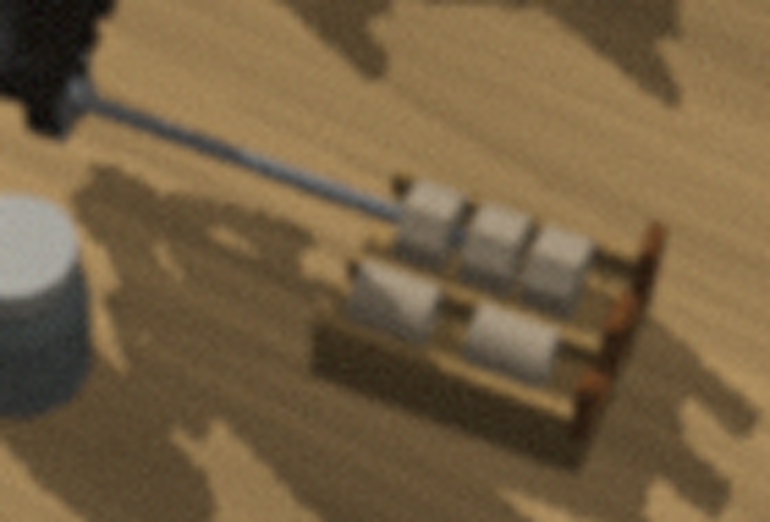

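The first bead is still in place with the bar visible in the gap beyond it (460,235), so the rod is through its hole. On to the second bead.

```bash
cat > beads.py <<'E'
from h import *
import sys
im,d,c,M=cam("scene");W=cloud(d,c,M);P=(W*1000-[564.4,208.5,0]);bx=P@[-.1219,.9925,0];by=P@[-.9925,-.1219,0]
z=W[...,2];k=(z>.0585)&(z<.07)&(abs(by)<24)&(bx>-75)&(bx<50)
b=np.sort(bx[k]);g=np.split(b,np.where(np.diff(b)>2)[0]+1)
print("beads",[(x[0].round(1),x[-1].round(1)) for x in g if len(x)>8])
if len(sys.argv)>1: cv2.imwrite(sys.argv[1],cv2.resize(im[195:290,280:420,::-1],None,fx=5.5,fy=5.5,interpolation=cv2.INTER_CUBIC))
E
python3 beads.py; python3 -m handwheel '[[[4,0,0,0,0,0],[4,0,0,0,0,0],[4,0,0,0,0,0],[4,0,0,0,0,0],[0,0,0,0,0,0],[0,0,0,0,0,0]]]'; python3 rd.py;python3 beads.py
```

```text
beads [(np.float64(-47.1), np.float64(-25.6)), (np.float64(-16.3), np.float64(6.0)), (np.float64(12.8), np.float64(34.3))]
t: 13.62
tool_pos: [0.59, 0.0035, 0.0378]
ee_rot: [0.663, 0.749, 0.0, -0.0]
ft_force: [0.1, 0.3, -0.1]
grip_width: 0.0127
grasp_force: 59.5
tip bx -1.6 by -0.4 z 37.81 tipdz 0.02 az 97.00 F tool [0.28 0.12 0.14] M [-0.001 -0.026 -0.031]
beads [(np.float64(-47.0), np.float64(-25.3)), (np.float64(-3.5), np.float64(40.9))]
```

Bead 2 was pushed along to bead 3, so its hole is offset from the rod. I'll push gently up to the stop and search there.

```bash
python3 -m handwheel '[[[3,0,0,0,0,0],[3,0,0,0,0,0],[3,0,0,0,0,0],[1,0,0,0,0,0],[0,0,0,0,0,0],[0,0,0,0,0,0]]]'; python3 rd.py;python3 beads.py; for i in 1 2; do python3 -m handwheel '[[[0.7,0,0,0,0,0],[0,0,0,0,0,0],[0,0,0,0,0,0]]]' >/dev/null; python3 rd.py; done
```

```text
t: 14.42
tool_pos: [0.5887, 0.0134, 0.0378]
ee_rot: [0.663, 0.749, 0.0, -0.0]
ft_force: [0.1, 1.3, -1.0]
grip_width: 0.0128
grasp_force: 59.6
tip bx 8.4 by -0.4 z 37.80 tipdz 0.03 az 96.99 F tool [1.28 0.29 0.96] M [-0.079  0.009  0.014]
beads [(np.float64(-46.9), np.float64(-25.2)), (np.float64(-2.8), np.float64(42.0))]
tip bx 9.0 by -0.4 z 37.82 tipdz -0.01 az 96.99 F tool [0.34 0.45 0.13] M [-0.051 -0.033  0.108]
tip bx 9.8 by -0.4 z 37.80 tipdz 0.01 az 97.00 F tool [0.02 0.74 0.47] M [-0.051 -0.101  0.067]
```

```bash
python3 beads.py; python3 -m handwheel '[[[2,0,0,0,0,0],[2,0,0,0,0,0],[2,0,0,0,0,0],[2,0,0,0,0,0],[0,0,0,0,0,0],[0,0,0,0,0,0]]]'>/dev/null; python3 rd.py;python3 beads.py;  python3 -m handwheel '[[[2,0,0,0,0,0],[2,0,0,0,0,0],[2,0,0,0,0,0],[2,0,0,0,0,0],[0,0,0,0,0,0],[0,0,0,0,0,0]]]'>/dev/null; python3 rd.py;python3 beads.py
```

```text
beads [(np.float64(-47.4), np.float64(-25.8)), (np.float64(-2.2), np.float64(42.0))]
tip bx 18.1 by -0.3 z 37.78 tipdz 0.07 az 97.01 F tool [ 0.7  -0.32  0.22] M [-0.048  0.087  0.059]
beads [(np.float64(-46.9), np.float64(-25.9)), (np.float64(-2.0), np.float64(42.0))]
tip bx 26.0 by -0.4 z 37.78 tipdz 0.08 az 97.00 F tool [ 0.88 -0.63  0.96] M [-0.008  0.1    0.046]
beads [(np.float64(-47.2), np.float64(-25.4)), (np.float64(-2.2), np.float64(20.1)), (np.float64(23.5), np.float64(46.0))]
```

The rod is through beads 1 and 2 and is now pushing bead 3. I'll bring it to the stop and feel for the hole.

```bash
python3 -m handwheel '[[[2,0,0,0,0,0],[2,0,0,0,0,0],[1,0,0,0,0,0],[0,0,0,0,0,0],[0,0,0,0,0,0]]]'>/dev/null; python3 rd.py; for i in 1 2 ; do python3 -m handwheel '[[[0.7,0,0,0,0,0],[0,0,0,0,0,0],[0,0,0,0,0,0]]]' >/dev/null; python3 rd.py; done; python3 beads.py
```

```text
tip bx 30.9 by -0.4 z 37.79 tipdz 0.06 az 97.00 F tool [-0.65  0.27  0.94] M [-0.121 -0.021  0.076]
tip bx 31.3 by -0.4 z 37.81 tipdz -0.01 az 96.99 F tool [-0.28  0.46  0.77] M [-0.059 -0.105  0.128]
tip bx 32.2 by -0.4 z 37.79 tipdz 0.01 az 96.99 F tool [-1.19  0.51  0.33] M [-0.079 -0.132  0.119]
beads [(np.float64(-46.7), np.float64(-25.4)), (np.float64(-1.8), np.float64(20.2)), (np.float64(30.1), np.float64(49.2))]
```

```bash
for i in 1 2 3; do python3 -m handwheel '[[[0.6,0,0,0,0,0],[0,0,0,0,0,0],[0,0,0,0,0,0]]]' >/dev/null; python3 rd.py; done; python3 beads.py
```

```text
tip bx 32.8 by -0.4 z 37.82 tipdz 0.01 az 97.00 F tool [-0.62  1.03  0.91] M [-0.046 -0.025  0.054]
tip bx 33.4 by -0.4 z 37.79 tipdz 0.01 az 97.00 F tool [-0.1  -0.04 -0.35] M [-0.041 -0.1    0.084]
tip bx 33.8 by -0.3 z 37.80 tipdz -0.03 az 96.99 F tool [-0.99  0.72  0.91] M [ 0.    -0.197  0.03 ]
beads [(np.float64(-47.2), np.float64(-25.1)), (np.float64(-1.8), np.float64(20.5)), (np.float64(31.5), np.float64(49.9))]
```

```bash
for i in 1 2 3; do python3 -m handwheel '[[[0.5,0,0,0,0,0],[0,0,0,0,0,0],[0,0,0,0,0,0]]]' >/dev/null; python3 rd.py; done; python3 beads.py
```

```text
tip bx 34.0 by -0.3 z 37.79 tipdz -0.11 az 96.99 F tool [-2.72 -1.15 -0.3 ] M [ 0.063 -0.4   -0.009]
tip bx 34.2 by -0.4 z 37.83 tipdz -0.20 az 96.97 F tool [-3.38  0.12  0.08] M [ 0.112 -0.738 -0.068]
tip bx 34.2 by -0.5 z 37.87 tipdz -0.32 az 96.95 F tool [-4.93 -0.62 -0.31] M [ 0.137 -0.937 -0.106]
beads [(np.float64(-47.2), np.float64(-25.9)), (np.float64(-1.8), np.float64(20.5)), (np.float64(31.2), np.float64(49.6))]
```

Bead 3 is at the stop and blocked at about 5 N. I'll search sideways: back off, shift, press again.

```bash
python3 -m handwheel '[[[-2,0,0,0,0,0],[0,1.5,0,0,0,0],[0,0,0,0,0,0],[1.6,0,0,0,0,0],[0,0,0,0,0,0],[0,0,0,0,0,0]]]' >/dev/null; python3 rd.py;  python3 -m handwheel '[[[0.6,0,0,0,0,0],[0,0,0,0,0,0],[0,0,0,0,0,0]]]' >/dev/null; python3 rd.py
echo; python3 -m handwheel '[[[-2.2,0,0,0,0,0],[0,1.5,0,0,0,0],[0,0,0,0,0,0],[1.6,0,0,0,0,0],[0,0,0,0,0,0],[0,0,0,0,0,0]]]' >/dev/null; python3 rd.py;  python3 -m handwheel '[[[0.6,0,0,0,0,0],[0,0,0,0,0,0],[0,0,0,0,0,0]]]' >/dev/null; python3 rd.py; python3 beads.py
```

```text
tip bx 34.2 by -1.7 z 37.80 tipdz -0.22 az 96.98 F tool [-5.97 -1.82 -0.46] M [ 0.322 -0.939 -0.316]
tip bx 34.3 by -1.7 z 37.82 tipdz -0.36 az 96.96 F tool [-4.87 -1.14 -0.79] M [ 0.399 -1.097 -0.365]

tip bx 34.2 by -3.1 z 37.78 tipdz -0.26 az 96.99 F tool [-4.32 -1.88  0.51] M [ 0.458 -0.892 -0.447]
tip bx 34.2 by -3.2 z 37.81 tipdz -0.41 az 96.96 F tool [-5.84 -2.22  0.93] M [ 0.505 -1.035 -0.447]
beads [(np.float64(-47.1), np.float64(-25.5)), (np.float64(-2.0), np.float64(20.4)), (np.float64(31.8), np.float64(49.9))]
```

```bash
python3 -m handwheel '[[[-3,0,0,0,0,0],[0,-2.2,0,0,0,0],[0,-2.2,0,0,0,0],[0,0,0,0,0,0],[2,0,0,0,0,0],[0,0,0,0,0,0],[0,0,0,0,0,0]]]' >/dev/null; python3 rd.py;  python3 -m handwheel '[[[0.8,0,0,0,0,0],[0,0,0,0,0,0],[0,0,0,0,0,0]]]' >/dev/null; python3 rd.py
echo; python3 -m handwheel '[[[-2,0,0,0,0,0],[0,-1.5,0,0,0,0],[0,0,0,0,0,0],[1.4,0,0,0,0,0],[0,0,0,0,0,0],[0,0,0,0,0,0]]]' >/dev/null; python3 rd.py;  python3 -m handwheel '[[[0.6,0,0,0,0,0],[0,0,0,0,0,0],[0,0,0,0,0,0]]]' >/dev/null; python3 rd.py; python3 beads.py
```

```text
tip bx 34.1 by 0.8 z 37.90 tipdz -0.11 az 96.96 F tool [-1.07  0.28  0.06] M [-0.081 -0.319  0.031]
tip bx 34.3 by 0.8 z 37.92 tipdz -0.28 az 96.95 F tool [-4.82  0.14  0.34] M [-0.077 -0.806  0.022]

tip bx 34.3 by 2.2 z 37.95 tipdz -0.12 az 96.96 F tool [-2.94  1.47  0.64] M [-0.269 -0.609  0.253]
tip bx 34.4 by 2.3 z 37.92 tipdz -0.25 az 96.95 F tool [-3.4   1.44  1.22] M [-0.272 -0.878  0.226]
beads [(np.float64(-47.0), np.float64(-25.2)), (np.float64(-1.9), np.float64(20.3)), (np.float64(31.6), np.float64(49.9))]
```

```bash
cat >> beads.py <<'E'
for lo,hi in [(-46,-27),(0,18),(33,48)]:
    q=k&(bx>lo)&(bx<hi); print("by %.2f"%((np.percentile(by[q],4)+np.percentile(by[q],96))/2),np.percentile(by[q],[2,98]).round(1),end=" ")
print()
E
python3 beads.py;python3 beads.py; python3 -m handwheel '[[[-2.5,0,0,0,0,0],[0,-1.5,0,0,0,0],[0,0,0,0,0,0],[1.9,0,0,0,0,0],[0,0,0,0,0,0],[0,0,0,0,0,0]]]' >/dev/null; python3 rd.py;  python3 -m handwheel '[[[0.6,0,0,0,0,0],[0,0,0,0,0,0],[0,0,0,0,0,0]]]' >/dev/null; python3 rd.py; python3 beads.py;python3 beads.py
```

```text
beads [(np.float64(-47.1), np.float64(-25.9)), (np.float64(-1.7), np.float64(20.1)), (np.float64(31.4), np.float64(50.0))]
by -4.41 [-14.4   5.8] by -0.42 [-14.8  11.4] by -3.47 [-12.6   5.6] 
beads [(np.float64(-46.9), np.float64(-25.4)), (np.float64(-1.9), np.float64(20.5)), (np.float64(31.2), np.float64(49.8))]
by -4.52 [-15.2   5.5] by -1.58 [-14.9  11.1] by -2.93 [-13.2   9.2] 
tip bx 35.5 by 4.3 z 37.68 tipdz 0.16 az 97.03 F tool [-0.01  0.12 -0.76] M [-0.059  0.212  0.126]
tip bx 35.5 by 4.1 z 37.78 tipdz 0.03 az 97.00 F tool [-0.3   0.08  0.01] M [-0.041  0.053  0.031]
beads [(np.float64(-47.3), np.float64(-24.6)), (np.float64(-2.5), np.float64(20.1)), (np.float64(31.2), np.float64(49.7))]
by -2.15 [-14.7   8.8] by 2.39 [-11.3  16. ] by -2.73 [-12.3   6.8] 
beads [(np.float64(-47.9), np.float64(-25.3)), (np.float64(-2.2), np.float64(20.3)), (np.float64(31.5), np.float64(49.5))]
by -1.20 [-11.6   9.1] by 3.26 [-9.1 16.3] by -3.94 [-15.1   7.6]
```

At by ≈ 4.1 mm the tip went past the face with no force, so this is the third hole. Advancing gently.

```bash
python3 -m handwheel '[[[1,0,0,0,0,0],[1,0,0,0,0,0],[0,0,0,0,0,0],[0,0,0,0,0,0]]]' >/dev/null; python3 rd.py;  python3 -m handwheel '[[[1,0,0,0,0,0],[1,0,0,0,0,0],[1,0,0,0,0,0],[0,0,0,0,0,0],[0,0,0,0,0,0]]]' >/dev/null; python3 rd.py; python3 beads.py
```

```text
tip bx 37.3 by 3.9 z 37.84 tipdz -0.03 az 96.99 F tool [-1.56  0.29  0.12] M [-0.084 -0.068  0.062]
tip bx 40.7 by 4.0 z 37.77 tipdz 0.06 az 97.00 F tool [-0.73 -0.58  0.07] M [-0.046  0.027  0.083]
beads [(np.float64(-47.1), np.float64(-25.2)), (np.float64(-1.4), np.float64(20.4)), (np.float64(31.9), np.float64(49.7))]
by -0.33 [-10.9   9.6] by 2.67 [-10.9  15.8] by -3.78 [-14.6   9.8]
```

```bash
python3 -m handwheel '[[[2,0,0,0,0,0],[2,0.5,0,0,0,0],[2,0.5,0,0,0,0],[2,0.5,0,0,0,0],[2,0,0,0,0,0],[0,0,0,0,0,0],[0,0,0,0,0,0]]]' >/dev/null; python3 rd.py;  python3 -m handwheel '[[[2,0,0,0,0,0],[2,0,0,0,0,0],[2,0,0,0,0,0],[2,0,0,0,0,0],[0,0,0,0,0,0],[0,0,0,0,0,0]]]' >/dev/null; python3 rd.py; python3 beads.py
```

```text
tip bx 50.9 by 2.6 z 37.73 tipdz 0.12 az 97.01 F tool [ 0.92 -0.41  0.25] M [-0.01   0.139  0.014]
tip bx 58.9 by 2.5 z 37.78 tipdz 0.11 az 97.00 F tool [-0.93 -0.27 -0.28] M [-0.016  0.093  0.063]
beads [(np.float64(-47.7), np.float64(-24.9)), (np.float64(-2.2), np.float64(20.4)), (np.float64(31.1), np.float64(49.7))]
by -1.87 [-13.5   9.5] by 1.25 [-12.2  15.3] by -3.45 [-13.    6.4]
```

```bash
python3 -m handwheel '[[[3,0,0,0,0,0],[3,0,0,0,0,0],[3,0,0,0,0,0],[3,0,0,0,0,0],[0,0,0,0,0,0]]]' >/dev/null; python3 rd.py;  python3 -m handwheel '[[[3,0,0,0,0,0],[3,0,0,0,0,0],[3,0,0,0,0,0],[3,0,0,0,0,0],[3,0,0,0,0,0],[3,0,0,0,0,0],[3,0,0,0,0,0],[2,0,0,0,0,0],[0,0,0,0,0,0],[0,0,0,0,0,0]]]' >/dev/null; python3 rd.py; python3 beads.py pics/s6.png
```

```text
tip bx 71.2 by 2.5 z 37.79 tipdz 0.13 az 97.03 F tool [-0.38  0.19  0.11] M [-0.102  0.034 -0.018]
tip bx 93.9 by 2.5 z 37.81 tipdz 0.13 az 97.00 F tool [-0.28  0.52 -1.31] M [-0.073  0.025  0.044]
beads [(np.float64(-47.4), np.float64(-24.7)), (np.float64(-2.4), np.float64(20.1)), (np.float64(31.3), np.float64(49.5))]
by -0.87 [-9.6  8. ] by 0.39 [-13.8  15. ] by -4.36 [-14.5   6.3]
```

View pics/s6.png

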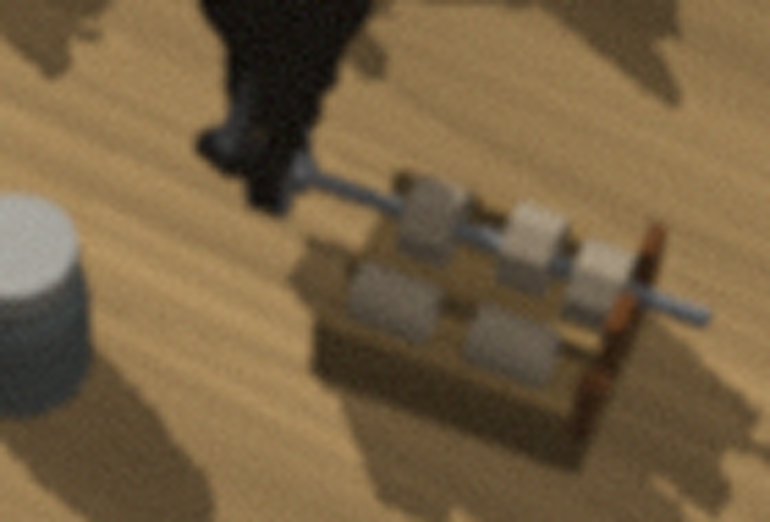

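The rod runs through all three beads and emerges past the plate at (705,318). I'll lift slowly, with the tip up a touch.

```bash
python3 -m handwheel '[[[0,0,-2,0,0,0],[0,0,-3,0,0,0],[0,0,-4,0,0,0],[0,0,-5,0,0.01,0],[0,0,-8,0,0.01,0],[0,0,-10,0,0,0],[0,0,-10,0,0,0],[0,0,-10,0,0,0],[0,0,-5,0,0,0],[0,0,0,0,0,0]]]' >/dev/null; python3 rd.py;  python3 -m handwheel '[[[0,0,-6,0,0,0],[0,0,-10,0,0,0],[0,0,-12,0,0,0],[0,0,-12,0,0,0],[0,0,-12,0,0,0],[0,0,-8,0,0,0],[0,0,-3,0,0,0],[0,0,0,0,0,0],[0,0,0,0,0,0]]]' ; python3 rd.py
python3 - <<'E'
from h import *
im,d,c,M=cam("scene");cv2.imwrite("pics/s7.png",cv2.resize(im[150:290,260:420,::-1],None,fx=4.2,fy=4.2,interpolation=cv2.INTER_CUBIC))
im,d,c,M=cam("wrist");W=cloud(d,c,M);s=state();R=Ro.from_quat(s["ee_rot"]).as_matrix()
T=(W-s["tool_pos"])@R*1000
for lo in range(-18,150,12):
    k=T[(T[...,0]>lo)&(T[...,0]<lo+12)&(abs(T[...,1])<30)&(T[...,2]<40)&(T[...,2]>-40)]
    if len(k)>5: print(lo,len(k),"y",np.percentile(k[:,1],[3,97]).round(1),"z",np.percentile(k[:,2],5).round(1))
E
```

```text
tip bx 92.7 by 2.2 z 95.32 tipdz 4.13 az 97.00 F tool [ 0.04 -0.38  1.87] M [ 0.065 -0.234 -0.021]
t: 33.85
tool_pos: [0.5754, 0.0955, 0.1573]
ee_rot: [0.663, 0.749, 0.006, -0.008]
ft_force: [-0.6, -0.5, -1.6]
grip_width: 0.0128
grasp_force: 59.4
tip bx 91.5 by 2.9 z 157.25 tipdz 4.09 az 96.99 F tool [-0.5  -0.62  1.62] M [-0.08  -0.213  0.06 ]
-18 1063 y [-9.2  8.7] z -37.4
-6 1544 y [-25.5  24.6] z -39.7
6 7111 y [-27.3  27. ] z -39.0
18 611 y [-4.3  3.9] z -10.5
30 684 y [-4.2  4.2] z -10.4
42 741 y [-4.5  4. ] z -10.3
54 864 y [-13.7  13.5] z -22.3
66 4105 y [-16.1  17.2] z -22.8
78 3594 y [-16.1  17. ] z -22.8
90 1097 y [-4.3  4.1] z -10.2
102 1161 y [-16.   12.8] z -9.9
```

View pics/s7.png

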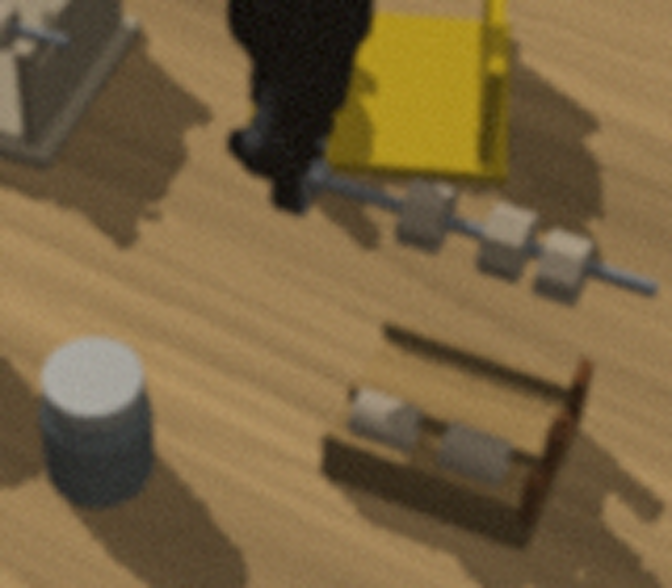

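All three beads hang on the rod at (427,215), (508,240) and (563,265), clear of the board. I'll carry them back smoothly above the empty notch pair.

```bash
python3 -m handwheel '[[[-8,-3.4,0,0,0,0],[-16,-6.9,0,0,0,0],[-24,-10.3,0,0,0,0],[-32,-13.8,0,0,0,0],[-40,-17.2,0,0,0,0],[-44,-18.9,0,0,0,0],[-44,-18.9,0,0,0,0],[-44,-18.9,0,0,0,0],[-40,-17.2,0,0,0,0],[-36,-15.5,0,0,0,0],[-32,-13.8,0,0,0,0],[-24,-10.3,0,0,0,0]]]' >/dev/null; python3 -m handwheel '[[[-16,-6.9,0,0,0,0],[-12,-5.2,0,0,0,0],[-9,-3.9,0,0,0,0],[0,0,0,0,0,-0.022],[0,0,0,0,-0.007,-0.022],[0,0,0,0,-0.007,-0.022],[0,0,0,0,0,0],[0,0,0,0,0,0],[0,0,0,0,0,0]]]'
python3 - <<'E'
from h import *
s=state();R=Ro.from_quat(s["ee_rot"]).as_matrix()
print(s["tool_pos"],"az",np.degrees(np.arctan2(R[1,0],R[0,0])),"tip up",R[2,0],"roll",R[2,1])
print("to go, tool mm",((np.array([.4467,-.3448,.0788])-s["tool_pos"])@R*1000).round(1))
im,d,c,M=cam("wrist");cv2.imwrite("pics/w8.png",im[:,:,::-1]);W=cloud(d,c,M)
T=(W-s["tool_pos"])@R*1000
for lo in range(18,180,6):
    k=T[(T[...,0]>lo)&(T[...,0]<lo+6)&(abs(T[...,1])<30)&(T[...,2]<20)&(T[...,2]>-40)]
    if len(k)>5: print(lo,"y",np.percentile(k[:,1],[3,97]).round(1),"z",np.percentile(k[:,2],5).round(1))
E
```

```text
t: 36.58
tool_pos: [0.4473, -0.3444, 0.1494]
ee_rot: [0.638, 0.77, 0.002, -0.002]
ft_force: [0.4, -0.2, -2.4]
grip_width: 0.013
grasp_force: 59.4
[ 0.44732244 -0.3443759   0.14940613] az 100.77929000573656 tip up 0.0058806864390146905 roll 0.001101213172879193
to go, tool mm [-0.7 -0.8 70.6]
18 y [-4.3  4. ] z -10.6
24 y [-4.3  4. ] z -10.5
30 y [-4.2  4.3] z -10.5
36 y [-4.2  4.2] z -10.5
42 y [-4.2  4.1] z -10.5
48 y [-4.5  4. ] z -10.5
54 y [-4.4  4.4] z -10.5
60 y [-15.1  15.5] z -22.6
66 y [-16.   17.2] z -23.0
72 y [-16.1  17.1] z -22.9
78 y [-16.   17.1] z -22.9
84 y [-15.7  17. ] z -22.9
90 y [-4.3  4.2] z -10.3
96 y [-4.2  4.2] z -10.5
102 y [-4.2  4.4] z -10.3
108 y [-18.3  14.9] z -8.2
```

View pics/w8.png

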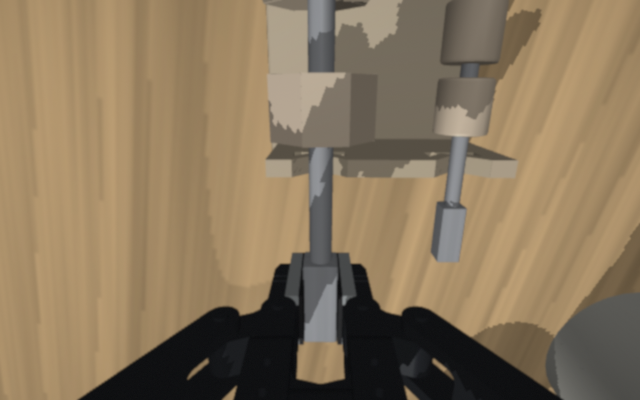

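The rod is above its notches, bead 1 is inside the near upright, and the loaded rod is untouched at (448,232). Lowering.

```bash
python3 -m handwheel '[[[-0.7,-0.8,6,0,-0.003,0],[0,0,12,0,0,0],[0,0,15,0,0,0],[0,0,15,0,0,0],[0,0,10,0,0,0],[0,0,6,0,0,0],[0,0,3,0,0,0],[0,0,0,0,0,0],[0,0,0,0,0,0]]]' ; python3 rd.py
for i in 1 2 3; do python3 -m handwheel '[[[0,0,1,0,0,0],[0,0,0,0,0,0],[0,0,0,0,0,0]]]' >/dev/null; python3 rd.py; done
```

```text
t: 37.75
tool_pos: [0.4469, -0.3453, 0.0828]
ee_rot: [0.638, 0.77, 0.001, -0.0]
ft_force: [-0.3, -0.4, -1.6]
grip_width: 0.0132
grasp_force: 59.4
tip bx -330.4 by 197.6 z 82.83 tipdz 0.45 az 100.78 F tool [-0.32 -0.36  1.62] M [-0.062 -0.246 -0.05 ]
tip bx -330.0 by 197.8 z 81.41 tipdz 0.59 az 100.78 F tool [0.64 0.27 2.24] M [ 0.03  -0.155  0.021]
tip bx -330.0 by 197.9 z 80.30 tipdz 0.62 az 100.78 F tool [ 0.01 -0.03  1.33] M [ 0.009 -0.191 -0.008]
tip bx -330.0 by 197.8 z 79.37 tipdz 0.61 az 100.78 F tool [-0.31  0.21  2.75] M [-0.009 -0.104  0.032]
```

```bash
for i in 1 2 3; do python3 -m handwheel '[[[0,0,0.5,0,0,0],[0,0,0,0,0,0],[0,0,0,0,0,0]]]' >/dev/null; python3 rd.py; done
```

```text
tip bx -330.0 by 197.7 z 78.94 tipdz 0.60 az 100.78 F tool [0.36 0.45 0.85] M [-0.074 -0.16  -0.003]
tip bx -330.0 by 197.7 z 78.68 tipdz 0.59 az 100.78 F tool [ 0.93  0.31 -1.19] M [ 0.002  0.128 -0.029]
tip bx -330.1 by 197.6 z 78.38 tipdz 0.59 az 100.78 F tool [ 2.08  0.82 -5.09] M [0.04  0.376 0.005]
```

The rod is seated: contact at z ≈ 78.7, as at pick-up. I'll ease off and release.

```bash
python3 -m handwheel '[[[0,0,-0.3,0,0,0],[0,0,0,0,0,0],[0,0,0,0,0,0]]]' >/dev/null; python3 rd.py; python3 -m handwheel '[[[0,0,0,0,0,0],[0,0,0,0,0,0],[0,0,0,0,0,0],[0,0,0,0,0,0],[0,0,0,0,0,0],[0,0,0,0,0,0]]]' 0; python3 -m handwheel '[[[0,0,-8,0,0,0],[0,0,-15,0,0,0],[0,0,-25,0,0,0],[0,0,-30,0,0,0],[0,0,-30,0,0,0],[0,0,-10,0,0,0],[0,0,0,0,0,0],[0,0,0,0,0,0],[0,0,0,0,0,0]]]'
python3 - <<'E'
from h import *
im,d,c,M=cam("wrist");cv2.imwrite("pics/w9.png",im[:,:,::-1]);W=cloud(d,c,M)
r=trace("wrist","rod")[0];S=W[r["region"]];S=S[np.isfinite(S[:,2])]
o=np.array([.4475,-.3453,.085]);a=np.radians(100.7);T=(S-o)*1000
x=T@[np.cos(a),np.sin(a),0];y=T@[-np.sin(a),np.cos(a),0]
for lo in range(-20,215,20):
    k=(x>lo)&(x<lo+20)&(abs(y)<9)
    if k.sum()>5: print(lo,k.sum(),"y",((np.percentile(y[k],4)+np.percentile(y[k],96))/2).round(1),"z",np.percentile(T[k,2],90).round(1))
print(x.min(),x.max(),state()["t"])
E
```

```text
tip bx -330.1 by 197.6 z 78.41 tipdz 0.56 az 100.78 F tool [ 1.53 -0.34 -4.52] M [0.005 0.352 0.002]
t: 41.12
tool_pos: [0.4467, -0.345, 0.0782]
ee_rot: [0.638, 0.77, 0.001, -0.001]
ft_force: [0.4, 0.6, 0.0]
grip_width: 0.0853
grasp_force: 0.0
t: 42.25
tool_pos: [0.446, -0.3448, 0.1949]
ee_rot: [0.638, 0.77, 0.001, -0.002]
ft_force: [-0.3, 0.6, 0.4]
grip_width: 0.0852
grasp_force: 0.0
-20 427 y 1.0 z 7.2
0 531 y 0.9 z 7.2
20 333 y 0.7 z 4.3
40 419 y -0.0 z 4.4
60 87 y 0.4 z 4.3
80 258 y 0.5 z 4.4
100 268 y 0.2 z 4.4
-58.86995467728335 111.32549892271832 42.35
```

View pics/w9.png

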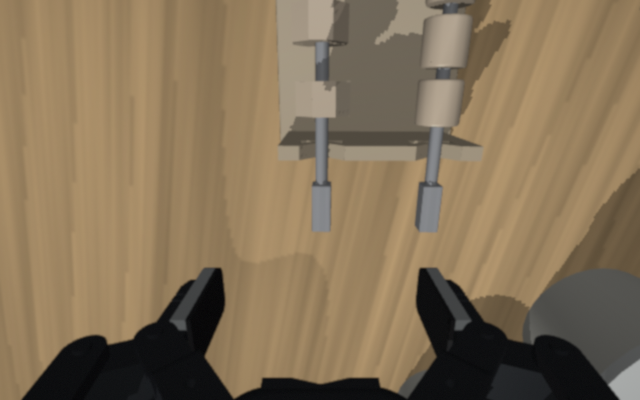

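The rod is seated level with its block at (321,207), the beads hang between the uprights, and the fingers are clear. Handing in.

```bash
python3 -m handwheel '[[[0,0,0,0,0,0],[0,0,0,0,0,0],[0,0,0,0,0,0],[0,0,0,0,0,0]]]' >/dev/null; python3 -c "
from plant import *
print(sign_off())"
```

```text
the job is handed in; nothing more can be done
None
```

I handed the job in with the rod, all three eight-sided beads on it, released and level in its own notches on the rack; the hand-in call returned no verdict.

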